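Open the pressure cap of a cabinet cooler's coolant tank

TASK

Open the pressure cap of the white coolant tank: turn it counterclockwise until it meets the first stop, keep it lightly against that stop for a second to let the pressure off, then press it down, turn it on past the stop and lift it off. Set the cap down upright in the blue tray and let go. Feel for the stop and do not force it, do not ram the cap down, do not drop the cap, and leave the pliers, terminal strip and screwdriver where they are.

Things in the scene. Friction and masses are not known exactly. Their poses are not given: they have to be found in the camera images.
- cap: Loose pressure cap, 0.1 to 0.16 kg: black disc 72 mm across with a yellow wing on top, 54 mm long (cap's x), 16 mm thick (y), 31 mm high. Origin: centre of its plug's underside, z up; disc 36 to 44 mm above it (a 20 mm skirt hangs from the disc), wing 44 to 75 mm. Closed: origin 116 mm above the tank's, x axis within 0.07 rad of the tank's. Opens counterclockwise seen from above.
- cap_grip (a point): Where to grip the cap: on its axis inside the wing, 66 mm above the cap's origin (22 mm above the disc); grip the wing across its 16 mm thickness, along the cap's y. Axes as the cap's.
- cap_mark (a point): Small red mark on top of the wing, 19 mm from the cap's axis towards the cap's +x, 75 mm above its origin. The first stop comes 0.3 to 0.75 rad after the start: where differs from tank to tank, unseen, felt only as a sudden rise of turning moment above the running drag (up to 0.1 N m). 0.2 to 0.3 N m above the drag is plenty at the stop; over 1 N m counts as forcing; it rises 0.2 N m per 0.01 rad.
- cap_lugs (a point): Middle between the two lugs of the plug (34 mm across), on the axis, 11 mm above the cap's origin; they point to the cap's +x and -x, reach 24 mm from the axis and hook under the bayonet in the neck. At least 4 mm down they clear the first stop; turned on 0.66 to 0.80 rad past it (hard wall there) they stand in the open slots and the cap can rise; 16 mm up it is clear of the neck.
- tank: White coolant tank, 130 x 120 mm, 100 mm high, on a 150 x 140 mm steel base plate, bolted to the bench. Origin: centre of its underside, on the neck's axis, z up.
- neck (a point): Centre of the rim of the tank's neck: 62 mm outside diameter, from 100 to 140 mm above the tank's origin, its rim hidden under the cap's skirt. A spring inside pushes the closed cap up with 8 N; pressing the cap down takes 0.5 N more per mm (about 10 N at the 4 mm that clear the stop) and it bottoms after 10 mm at 13 N; over 25 N counts as ramming.
- tray: Shallow blue tray, 160 x 160 mm outside, 24 mm high, 4 mm walls and floor, fixed on the bench. Origin: centre of its underside. A cap standing in it has its origin 4 mm above the tray's.
- pliers: Bystander: crimping pliers with red handles, 150 mm long, lying on the bench; not to be moved.
- terminals: Bystander: strip of grey and orange terminal blocks on a 100 mm piece of rail, 41 mm high; not to be moved.
- driver: Bystander: a red-handled screwdriver lying on the bench; not to be moved.
There are look-alikes about, which are no part of the job. There is more than one size of the cap; the job needs the middle-sized.

How it is judged:
By the outcome, as a careful person would: the job done as asked, in the order asked, and still so for the second after the job is handed in, with the robot touching nothing.
It also fails if it takes over 64 s, if anything falls off the work surface, if the arm or the gripper's body presses on something with over 40 N, if the wrist force passes 120 N, or if a joint passes its speed limit or range.

ROBOT

A 6-joint arm with a two-finger parallel gripper is mounted at the origin on the work surface. World frame = base frame: x ahead of the robot, y to its left, z up, the work surface at z = 0. Lengths are in m, angles in rad, forces in N, time in s.
With the tool pointing down it reaches from about 0.225 to 0.875 m from the base axis. Payload 3.4 kg.
Tool frame: the origin (TCP) lies midway between the tips of the shut fingers; the grasp point (between the pads) lies 19 mm behind it; z points along the fingers, y is the line along which they close (so a half turn about z gives the same grasp; the last joint's range is limited). The gripper opens to 85 mm and grips with 20 to 120 N. Pads are 22 mm wide; open, the fingers measure 114 mm over their backs; the gripper's body (76 mm by 85 mm) begins 54 mm behind the grasp point. The pads swing forward as they close: fully open they stand 13 mm farther back than shut.
Start: joints at [1.127, 0.276, 1.505, -0, 1.361, -0.121], TCP at [0.182, 0.545, 0.231] pointing down, gripper open.
Joint ranges: [-2.89, 2.89], [-0.75, 2.08], [0.22, 2.7], [-1.18, 4.32], [0.11, 2.71], [-2.7, 2.7]. Speed limits (rad/s): [2.57, 2.57, 3.14, 3.14, 3.14, 3.14].

INTERFACE

Orientations are given as a unit quaternion [w, x, y, z].
In Python, from station import env gives the robot as it stands.
- The arm moves only by the tool drive_tool, never from a script. Its argument "targets" is a list of rows, each a list of 3 entries, a list of its own where there are three numbers: the shift along the tool's x, y, z normalised to -1 to 1, where 1 is 4 cm, then the turn, a rotation vector about the tool's x, y, z normalised to -1 to 1, where 1 is 60 degrees, then the closure, from -1 (fully open) to 1 (shut). In form: [[[dx, dy, dz], [wx, wy, wz], grip], ...]. A call has 1 to 8 rows; each row shifts and turns the commanded pose from where the row before left it, along the tool's axes as they then stand; what a row does not reach is not made up. A row lasts 1/8 s, in which the tool goes at most 62.5 mm and 10.7 degrees, less where a joint would pass 70% of its speed; a pose out of reach is approached as far as the arm can. A call with a number of a shift or a turn outside -1 to 1 is refused whole. A call with a gripper value outside its range is refused whole. The fingers move at their own pace and stop on an object; the grip force is fixed at half the most. Time passes only in rows, so rows that do not move let the fingers close. It gives the time, the measured TCP pose, the force, the opening and the grip force at its end, in the units of the state.
- env.get_state(): the state, without advancing time (a new reading comes with each control period).
- env.snapshot(name): name is "side" or "top"; returns a dict with "color" (420x560x3 uint8, red, green, blue), "range_z" (420x560 float32, m along the optical axis (not along the pixel's ray), 0 where there is no reading), "fov_y" (degrees; the focal length in pixels is half the picture's height over the tangent of half this angle, whatever the lens; pixels are square), "cx", "cy" (the principal point, pixels), "k1" (the pictures are not rectified: a ray, as slopes to the right and down, at radius r is drawn at 1 + k1 r^2 times it, then the intrinsics apply), "R" (3x3) and "t" (3): a world point X has camera coordinates R X + t. Camera axes: x right, y down, z forward; pixel columns grow to the right and rows downward; lengths in m; the calibration is good to about 2 mm. A picture is of the moment at which its call begins.
- env.job_done(): hands the job in; it is judged then, once.
Trained networks look in the newest picture that a camera, given by its name, has taken for a name from the list of things; names that differ only in an ending like _2 or _b are one class to them, and where a whole thing is asked for, a point or a joint stands for the part that bears it (a point fixed in the world has none). Each returns a list of dicts, best first, with "confidence" (0 to 1); they miss things now and then, are a little off and sometimes report something else, mostly with a low value. They report only what shows in the picture. A call takes as long as a camera call. They do not tell look-alikes from the thing itself.
- env.find_in(camera, query): "bbox" ([left, top, width, height] in pixels, round what is visible of it).
- env.regions_of(camera, query): "mask" (420x560 bool, what is visible of it) and "bbox" ([left, top, width, height] in pixels, round what is visible of it).
The state is a dict: "time_s": time; "joints": joint angles; "joint_vel": joint speeds; "joint_efforts": joint torques, N m; "tcp_pos": TCP position; "ee_rot": TCP orientation; "wrist_force": force on the tool from outside, world axes, zero at the start; "wrist_torque": the same for the moment, N m; "finger_gap": finger opening in m; "finger_force": force on a finger pad.
Only numpy, scipy, OpenCV 4.12 (cv2) and the standard library are available. Lean on these libraries where they do the work, as an engineer would, in place of code of your own. Each camera call takes 0.05 s, during which the arm holds its last target. There are 200 camera calls.

## Working session

There is one attempt and no reset: what is moved stays moved. The work goes in short steps, Python scripts to look and compute and a tool call to move; the robot and the scene stay as the last step left them, time stands still between calls to the robot, and variables do not carry over. Pictures are saved under pics/ and viewed, at most 10 in all, crops included, and the job is handed in when it is done.

Besides the shell and the picture viewer there is one more tool, called after "Emit:" in YAML: its name, and indented under it one key for each argument. drive_tool: Moves the arm, as the interface text tells. Its arguments: {"type":"object","properties":{"targets":{"type":"array","items":{"type":"array"}}},"required":["targets"]}

```bash
mkdir -p pics; cat > h.py <<'E'
import numpy as np, cv2
from station import env
def snap(n,f=None):
    s=env.snapshot(n)
    if f: cv2.imwrite('pics/'+f,s['color'][:,:,::-1])
    return s
def cloud(s):
    h,w=s['range_z'].shape
    f=h/2/np.tan(np.radians(s['fov_y'])/2)
    u,v=np.meshgrid(np.arange(w),np.arange(h))
    xd=(u-s['cx'])/f; yd=(v-s['cy'])/f
    x,y=xd.copy(),yd.copy()
    for _ in range(20):
        k=1+s['k1']*(x*x+y*y); x,y=xd/k,yd/k
    z=s['range_z']; P=np.stack([x*z,y*z,z],-1)
    X=(P-s['t'])@s['R']; X[z==0]=np.nan
    return X
E
python3 - <<'E'
from h import *
for n in ('top','side'):
    s=snap(n,n+'1.png'); X=cloud(s)
    for q in ('cap','tank','tray','cap_mark','pliers','terminals','driver'):
        for r in env.regions_of(n,q):
            if r['confidence']<.3: continue
            p=X[r['mask']]; p=p[~np.isnan(p[:,0])]
            print(n,q,round(r['confidence'],2),r['bbox'],np.round(np.median(p,0),3) if len(p) else '',np.round(np.percentile(p,[2,98],axis=0),3).tolist() if len(p) else '')
E
```

```text
top cap 0.92 [312.8, 207.0, 35.9, 38.6] [ 0.54  -0.129  0.16 ] [[0.508, -0.164, 0.112], [0.576, -0.1, 0.193]]
top cap 0.91 [380.7, 225.8, 21.6, 21.0] [ 0.525 -0.286  0.033] [[0.504, -0.308, 0.021], [0.55, -0.264, 0.057]]
top cap 0.61 [299.6, 282.7, 46.6, 50.5] [ 0.368 -0.12   0.064] [[0.318, -0.168, 0.053], [0.412, -0.073, 0.11]]
top tank 0.63 [310.5, 208.9, 38.0, 34.1] [ 0.54 -0.13  0.16] [[0.508, -0.166, 0.1], [0.575, -0.1, 0.193]]
top tank 0.62 [285.9, 194.2, 75.2, 74.5] [ 0.522 -0.115  0.098] [[0.462, -0.199, 0.004], [0.613, -0.056, 0.103]]
top tray 0.63 [151.3, 220.5, 78.6, 73.8] [0.476 0.18  0.004] [[0.399, 0.1, -0.0], [0.555, 0.258, 0.025]]
top cap_mark 0.96 [309.2, 207.8, 37.9, 35.1] [ 0.541 -0.129  0.16 ] [[0.508, -0.165, 0.1], [0.576, -0.1, 0.193]]
top cap_mark 0.79 [378.6, 219.1, 27.1, 29.1] [ 0.527 -0.286  0.032] [[0.504, -0.323, -0.001], [0.553, -0.264, 0.057]]
top cap_mark 0.75 [297.4, 284.4, 50.3, 46.4] [ 0.368 -0.12   0.064] [[0.319, -0.168, 0.059], [0.412, -0.073, 0.11]]
top pliers 0.64 [246.6, 90.9, 27.5, 58.8] [0.82  0.038 0.014] [[0.751, -0.002, 0.002], [0.883, 0.
[... 555 characters left out ...]
0.072, 0.12]]
side cap 0.56 [179.9, 243.1, 48.5, 49.3] [ 0.367 -0.141  0.063] [[0.316, -0.175, 0.025], [0.413, -0.083, 0.11]]
side tank 0.86 [241.6, 227.1, 67.7, 69.6] [ 0.533 -0.177  0.093] [[0.463, -0.216, 0.003], [0.617, -0.083, 0.113]]
side cap_mark 0.94 [273.7, 309.2, 27.3, 28.0] [ 0.526 -0.296  0.032] [[0.504, -0.315, -0.001], [0.553, -0.264, 0.056]]
side cap_mark 0.68 [262.0, 218.3, 30.7, 34.3] [ 0.538 -0.146  0.16 ] [[0.508, -0.169, 0.123], [0.575, -0.111, 0.192]]
side pliers 0.62 [329.9, 196.5, 55.7, 16.3] [0.818 0.036 0.013] [[0.745, -0.003, 0.0], [0.884, 0.054, 0.018]]
side terminals 0.94 [308.7, 151.1, 17.3, 30.4] [0.739 0.19  0.038] [[0.721, 0.161, 0.004], [0.763, 0.245, 0.044]]
```

```bash
python3 -c "
import cv2,numpy as np
" ; ls pics
```

```text
side1.png
top1.png
```

View pics/top1.png

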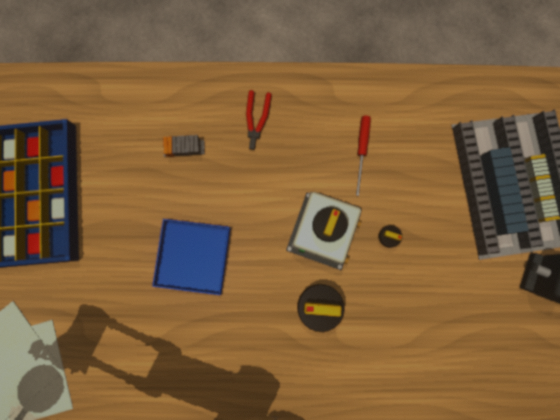

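View pics/side1.png

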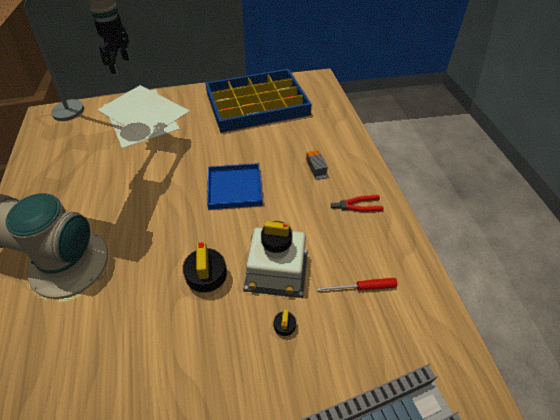

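Three caps are in view in the top image: one on the tank (330,223), 72 mm across with its top at z≈0.192; a large one on the bench (321,307), about 95 mm; and a small one (391,236), about 45 mm. The one on the white tank fits both the size and the height. The tray is at (193,257). I'll confirm with an enlarged crop and measure the wing.

```bash
python3 - <<'E'
from h import *
s=snap('top'); X=cloud(s); c=s['color'].astype(int)
cv2.imwrite('pics/crop1.png',cv2.resize(s['color'][180:280,270:410,::-1],None,fx=5,fy=5,interpolation=cv2.INTER_CUBIC))
box=np.zeros(X.shape[:2],bool); box[190:275,280:365]=1
z=X[...,2]
disc=box&(abs(z-.160)<.006)
wing=box&(z>.185)
red=wing&(c[...,0]>120)&(c[...,1]<70)
def rect(m,n):
    p=X[m][:,:2].astype(np.float32); r=cv2.minAreaRect(p*1000); print(n,len(p),'mean',X[m].mean(0).round(4),r)
    return p
for S in ['top']:
    pd=rect(disc,'disc'); print(cv2.minEnclosingCircle(pd*1000))
    both=box&(z>.15); p=X[both][:,:2].astype(np.float32); print('circ',cv2.minEnclosingCircle(p*1000))
    rect(wing,'wing'); rect(red,'red')
    tk=box&(abs(z-.1)<.006); rect(tk,'tank')
t=np.zeros_like(box); t[205:305,140:245]=1
rect(t&(z>.015),'tray')
r=X[red].mean(0)-X[wing].mean(0); print('yaw from mark',np.arctan2(r[1],r[0]))
print(env.get_state())
E
```

```text
disc 717 mean [ 0.5412 -0.132   0.1595] ((542.7136840820312, -132.78701782226562), (70.05157470703125, 70.71458435058594), 88.86237335205078)
((542.5953979492188, -133.06402587890625), 36.06949996948242)
circ ((542.3922119140625, -132.81605529785156), 36.34836196899414)
wing 218 mean [ 0.5417 -0.1324  0.1902] ((541.9657592773438, -132.7377471923828), (16.21706199645996, 53.72725296020508), 69.0229721069336)
red 11 mean [ 0.56   -0.1401  0.1912] ((560.83740234375, -139.87991333007812), (4.06248664855957, 8.561354637145996), 82.3184814453125)
tank 2107 mean [ 0.5383 -0.1296  0.0992] ((542.1529541015625, -132.75082397460938), (119.14234161376953, 129.5009307861328), 70.24685668945312)
tray 571 mean [0.4766 0.1823 0.0224] ((478.0064697265625, 178.87991333007812), (159.8710479736328, 161.1905059814453), 83.33749389648438)
yaw from mark -0.3967785222309081
{'time_s': 0.85, 'joints': array([ 1.12700452e+00,  2.75867264e-01,  1.50488148e+00, -5.29155558e-05,
        1.36071804e+00, -1.20968607e-01]), 'joint_vel': array([ 0.00162232, -0.00076205, -0.00203302,  0.00075546,  0.00031388,
        0.00099584]), 'joint_efforts': array([-5.57149797e-04, -4.16631210e+01, -2.46088868e+01, -3.86050870e-04,
        1.36125395e-04, -7.60976690e-06]), 'tcp_pos': array([0.18243511, 0.54532312, 0.23135409]), 'ee_rot': array([4.23873437e-05, 1.60706172e-01, 9.87002291e-01, 5.32300595e-05]), 'wrist_force': array([ 0.02698265, -0.65823684,  0.05131902]), 'wrist_torque': array([-0.01542642, -0.05928812, -0.05916291]), 'finger_force': 0.0, 'finger_gap': 0.0852935410007169}
```

View pics/crop1.png

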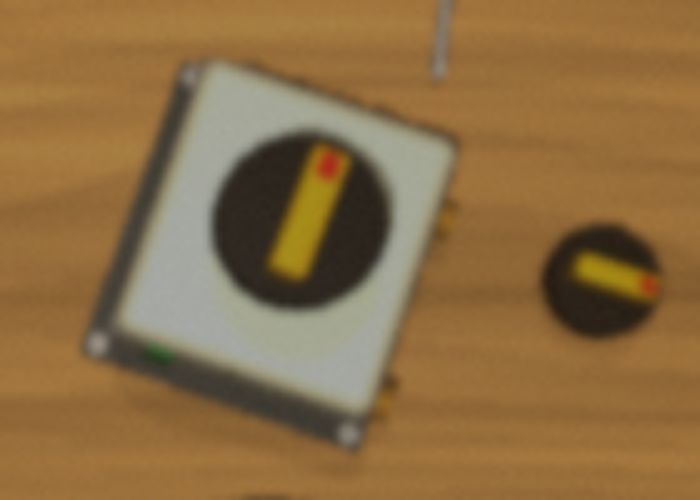

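The crop confirms it: the middle-sized cap is on the white tank, with its red mark at crop (330,165), which is the wing's +x end. The cap axis is at (0.542, -0.133) with yaw -0.366. The tray is at (0.478, 0.179). The planner below turns world goals into rows.

```bash
cat > plan.py <<'E'
import sys
from h import *
from scipy.spatial.transform import Rotation as R
def ang(q): 
    x=R.from_quat(q,scalar_first=True).as_matrix()[:,0]; return np.arctan2(x[1],x[0])
def plan(goal,dyaw,n,grip,start=None,a0=None,show=8):
    st=env.get_state(); p=np.array(st['tcp_pos'] if start is None else start,float); a=ang(st['ee_rot']) if a0 is None else a0
    aend=a+dyaw; print('pos',p.round(4),'yaw',round(a,4))
    rows=[]
    for i in range(n):
        k=n-i; d=(np.array(goal)-p)/k; w=(aend-a)/k
        tx=np.array([np.cos(a),np.sin(a),0]); ty=np.array([np.sin(a),-np.cos(a),0])
        r=[round(float(d@tx/.04),2),round(float(d@ty/.04),2),round(float(-d[2]/.04),2)]
        t=round(float(-w/(np.pi/3)),3)
        rows.append([r,[0,0,t],grip]); p=p+.04*(r[0]*tx+r[1]*ty+r[2]*np.array([0,0,-1])); a-=t*np.pi/3
    for i in range(0,n,8): print(str(rows[i:i+8]).replace(' ',''))
    print('end',p.round(4),round(a,4))
if __name__=='__main__':
    a=eval(sys.argv[1]); plan(*a)
E
python3 plan.py "([.542,-.1327,.26],-3.185,24,-1)"
```

```text
pos [0.1824 0.5453 0.2314] yaw 2.8188
[[[-0.58,-0.55,-0.03],[0,0,0.127],-1],[[-0.65,-0.47,-0.03],[0,0,0.127],-1],[[-0.7,-0.38,-0.03],[0,0,0.127],-1],[[-0.75,-0.28,-0.03],[0,0,0.127],-1],[[-0.78,-0.18,-0.03],[0,0,0.127],-1],[[-0.8,-0.08,-0.03],[0,0,0.127],-1],[[-0.8,0.03,-0.03],[0,0,0.127],-1],[[-0.79,0.14,-0.03],[0,0,0.127],-1]]
[[[-0.76,0.24,-0.03],[0,0,0.127],-1],[[-0.72,0.34,-0.03],[0,0,0.127],-1],[[-0.67,0.43,-0.03],[0,0,0.127],-1],[[-0.61,0.52,-0.03],[0,0,0.126],-1],[[-0.54,0.59,-0.03],[0,0,0.127],-1],[[-0.45,0.66,-0.03],[0,0,0.126],-1],[[-0.36,0.71,-0.03],[0,0,0.127],-1],[[-0.27,0.75,-0.03],[0,0,0.126],-1]]
[[[-0.17,0.78,-0.03],[0,0,0.127],-1],[[-0.06,0.8,-0.03],[0,0,0.126],-1],[[0.05,0.8,-0.03],[0,0,0.127],-1],[[0.15,0.78,-0.03],[0,0,0.126],-1],[[0.25,0.76,-0.03],[0,0,0.127],-1],[[0.35,0.72,-0.03],[0,0,0.126],-1],[[0.45,0.66,-0.03],[0,0,0.127],-1],[[0.53,0.61,-0.03],[0,0,0.126],-1]]
end [ 0.5421 -0.1329  0.2602] -0.3657
```

Emit:
drive_tool:
  targets:
    - [[-0.58,-0.55,-0.03],[0,0,0.127],-1]
    - [[-0.65,-0.47,-0.03],[0,0,0.127],-1]
    - [[-0.7,-0.38,-0.03],[0,0,0.127],-1]
    - [[-0.75,-0.28,-0.03],[0,0,0.127],-1]
    - [[-0.78,-0.18,-0.03],[0,0,0.127],-1]
    - [[-0.8,-0.08,-0.03],[0,0,0.127],-1]
    - [[-0.8,0.03,-0.03],[0,0,0.127],-1]
    - [[-0.79,0.14,-0.03],[0,0,0.127],-1]

```text
time_s: 1.85
tcp_pos: [0.3031, 0.3181, 0.2411]
ee_rot: [0.0, 0.641, 0.768, 0.0]
wrist_force: [0.2, 0.7, 0.1]
finger_gap: 0.0854
finger_force: 0.0
```

Emit:
drive_tool:
  targets:
    - [[-0.76,0.24,-0.03],[0,0,0.127],-1]
    - [[-0.72,0.34,-0.03],[0,0,0.127],-1]
    - [[-0.67,0.43,-0.03],[0,0,0.127],-1]
    - [[-0.61,0.52,-0.03],[0,0,0.126],-1]
    - [[-0.54,0.59,-0.03],[0,0,0.127],-1]
    - [[-0.45,0.66,-0.03],[0,0,0.126],-1]
    - [[-0.36,0.71,-0.03],[0,0,0.127],-1]
    - [[-0.27,0.75,-0.03],[0,0,0.126],-1]

```text
time_s: 2.85
tcp_pos: [0.4229, 0.0926, 0.2507]
ee_rot: [0.0, 0.941, 0.338, 0.0]
wrist_force: [0.1, -0.3, -0.1]
finger_gap: 0.0852
finger_force: 0.0
```

Emit:
drive_tool:
  targets:
    - [[-0.17,0.78,-0.03],[0,0,0.127],-1]
    - [[-0.06,0.8,-0.03],[0,0,0.126],-1]
    - [[0.05,0.8,-0.03],[0,0,0.127],-1]
    - [[0.15,0.78,-0.03],[0,0,0.126],-1]
    - [[0.25,0.76,-0.03],[0,0,0.127],-1]
    - [[0.35,0.72,-0.03],[0,0,0.126],-1]
    - [[0.45,0.66,-0.03],[0,0,0.127],-1]
    - [[0.53,0.61,-0.03],[0,0,0.126],-1]

```text
time_s: 3.85
tcp_pos: [0.5425, -0.1339, 0.2602]
ee_rot: [-0.0, 0.983, -0.184, 0.0]
wrist_force: [-0.7, 0.4, -0.7]
finger_gap: 0.0856
finger_force: 0.0
```

```bash
python3 plan.py "([.542,-.1327,.164],-.366-ang(env.get_state()['ee_rot']),6,-1)"; python3 -c "
from h import *
s=env.get_state();print(s['joints'].round(3),s['wrist_force'],s['wrist_torque'])"
```

```text
pos [ 0.5425 -0.1339  0.2602] yaw -0.3702
[[[-0.0,-0.0,0.4],[0,0,-0.001],-1],[[-0.0,-0.0,0.4],[0,0,-0.001],-1],[[-0.01,-0.01,0.4],[0,0,-0.001],-1],[[-0.0,-0.0,0.4],[0,0,-0.0],-1],[[-0.01,-0.01,0.4],[0,0,-0.001],-1],[[-0.0,-0.0,0.4],[0,0,-0.0],-1]]
end [ 0.5421 -0.1328  0.1642] -0.366
[-0.367  0.237  1.488  0.     1.417  1.574] [-0.7224148   0.38762447 -0.72528913] [ 0.04899358 -0.02654722  0.00312299]
```

Emit:
drive_tool:
  targets:
    - [[0,0,0.4],[0,0,0],-1]
    - [[0,0,0.4],[0,0,0],-1]
    - [[0,0,0.4],[0,0,0],-1]
    - [[0,0,0.4],[0,0,0],-1]
    - [[0,0,0.4],[0,0,0],-1]
    - [[0,0,0.38],[0,0,0],-1]
    - [[0,0,0],[0,0,0],-1]

```text
time_s: 4.72
tcp_pos: [0.5412, -0.1325, 0.1633]
ee_rot: [-0.0, 0.983, -0.182, -0.001]
wrist_force: [0.1, 0.5, 0.3]
finger_gap: 0.0856
finger_force: 0.0
```

```bash
cat > st.py <<'E'
from plan import *
s=env.get_state();p=s['tcp_pos'];F=s['wrist_force'];T=s['wrist_torque']
print(s['time_s'],p.round(4),'yaw',ang(s['ee_rot']).round(4),'F',F.round(2),'T',T.round(3),'gap',round(s['finger_gap'],4),s['finger_force'],s['joints'].round(2))
E
python3 st.py; python3 - <<'E'
from h import *
s=snap('side'); cv2.imwrite('pics/side2.png',cv2.resize(s['color'][150:310,170:380,::-1],None,fx=3.5,fy=3.5,interpolation=cv2.INTER_CUBIC))
E
```

```text
4.725 [ 0.5412 -0.1325  0.1633] yaw -0.3655 F [0.11 0.54 0.33] T [0.001 0.052 0.015] gap 0.0856 0.0 [-0.37  0.3   1.65  0.    1.2   1.57]
```

View pics/side2.png

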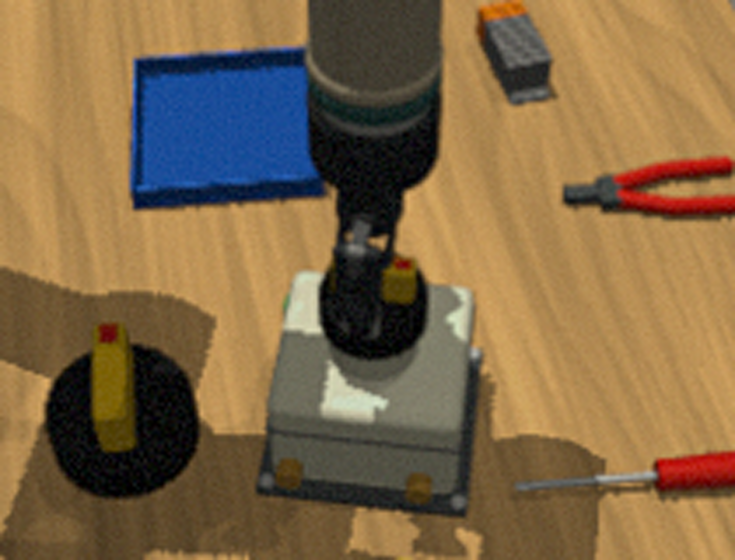

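The fingers straddle the wing, whose red mark is at crop (403,265). Next I close on it.

Emit:
drive_tool:
  targets:
    - [[0,0,0],[0,0,0],1]
    - [[0,0,0],[0,0,0],1]
    - [[0,0,0],[0,0,0],1]
    - [[0,0,0],[0,0,0],1]
    - [[0,0,0],[0,0,0],1]
    - [[0,0,0],[0,0,0],1]
    - [[0,0,0],[0,0,0],1]
    - [[0,0,0],[0,0,0],1]

```text
time_s: 5.78
tcp_pos: [0.5422, -0.1331, 0.1653]
ee_rot: [0.0, 0.983, -0.182, 0.0]
wrist_force: [-1.7, 0.8, 5.3]
finger_gap: 0.0149
finger_force: 61.5
```

```bash
python3 st.py
```

```text
5.775 [ 0.5422 -0.1331  0.1653] yaw -0.3657 F [-1.71  0.82  5.3 ] T [-0.079  0.227 -0.023] gap 0.0149 61.50269865989685 [-0.37  0.3   1.65 -0.    1.2   1.57]
```

Emit:
drive_tool:
  targets:
    - [[0,0,0],[0,0,-0.032],1]
    - [[0,0,0],[0,0,-0.032],1]
    - [[0,0,0],[0,0,-0.032],1]
    - [[0,0,0],[0,0,-0.032],1]
    - [[0,0,0],[0,0,-0.032],1]
    - [[0,0,0],[0,0,-0.032],1]
    - [[0,0,0],[0,0,-0.032],1]
    - [[0,0,0],[0,0,-0.032],1]

```text
time_s: 6.78
tcp_pos: [0.5428, -0.1328, 0.1653]
ee_rot: [-0.0, 0.999, -0.048, 0.001]
wrist_force: [-0.2, 1.0, 5.0]
finger_gap: 0.0147
finger_force: 61.5
```

```bash
python3 st.py
```

```text
6.775 [ 0.5428 -0.1328  0.1653] yaw -0.0965 F [-0.18  0.95  5.  ] T [0.068 0.026 0.003] gap 0.0147 61.497323513031006 [-0.37  0.3   1.65  0.    1.2   1.3 ]
```

Emit:
drive_tool:
  targets:
    - [[0,0,0],[0,0,-0.015],1]
    - [[0,0,0],[0,0,-0.015],1]
    - [[0,0,0],[0,0,0],1]

```text
time_s: 7.15
tcp_pos: [0.5428, -0.1328, 0.1653]
ee_rot: [-0.0, 0.999, -0.033, 0.001]
wrist_force: [0.6, 0.1, 4.9]
finger_gap: 0.015
finger_force: 61.5
```

```bash
python3 st.py
```

```text
7.15 [ 0.5428 -0.1328  0.1653] yaw -0.066 F [0.62 0.09 4.95] T [0.083 0.004 0.029] gap 0.015 61.48892283439636 [-0.37  0.3   1.65  0.    1.2   1.27]
```

Emit:
drive_tool:
  targets:
    - [[0,0,0],[0,0,-0.015],1]
    - [[0,0,0],[0,0,-0.015],1]
    - [[0,0,0],[0,0,0],1]

```text
time_s: 7.52
tcp_pos: [0.5428, -0.1329, 0.1654]
ee_rot: [-0.0, 1.0, -0.017, 0.001]
wrist_force: [-0.4, -0.0, 5.1]
finger_gap: 0.0149
finger_force: 61.5
```

```bash
echo "print('eff6',s['joint_efforts'][5])">>st.py; python3 st.py
```

```text
7.525 [ 0.5428 -0.1329  0.1654] yaw -0.0346 F [-0.42 -0.    5.06] T [ 0.085 -0.016  0.026] gap 0.0149 61.48768186569214 [-0.37  0.3   1.65  0.    1.2   1.24]
eff6 -0.009872285008896142
```

Emit:
drive_tool:
  targets:
    - [[0,0,0],[0,0,-0.015],1]
    - [[0,0,0],[0,0,-0.015],1]
    - [[0,0,0],[0,0,0],1]

```text
time_s: 7.9
tcp_pos: [0.5428, -0.1328, 0.1653]
ee_rot: [-0.0, 1.0, -0.002, 0.001]
wrist_force: [0.0, 0.4, 5.9]
finger_gap: 0.0149
finger_force: 61.5
```

```bash
python3 st.py
```

```text
7.9 [ 0.5428 -0.1328  0.1653] yaw -0.0031 F [0.02 0.41 5.88] T [ 0.096  0.02  -0.033] gap 0.0149 61.48842930793762 [-0.36  0.3   1.65  0.    1.2   1.21]
eff6 -0.01039134309394285
```

Emit:
drive_tool:
  targets:
    - [[0,0,0],[0,0,-0.015],1]
    - [[0,0,0],[0,0,-0.015],1]
    - [[0,0,0],[0,0,0],1]

```text
time_s: 8.28
tcp_pos: [0.5428, -0.1328, 0.1653]
ee_rot: [-0.0, 1.0, 0.014, 0.001]
wrist_force: [0.0, 0.4, 5.1]
finger_gap: 0.0151
finger_force: 61.5
```

```bash
python3 st.py
```

```text
8.275 [ 0.5428 -0.1328  0.1653] yaw 0.0283 F [0.01 0.44 5.14] T [ 0.127 -0.018 -0.022] gap 0.0151 61.48734927177429 [-0.36  0.3   1.65  0.    1.2   1.18]
eff6 -0.010567988210823387
```

Emit:
drive_tool:
  targets:
    - [[0,0,0],[0,0,-0.015],1]
    - [[0,0,0],[0,0,-0.015],1]
    - [[0,0,0],[0,0,0],1]

```text
time_s: 8.65
tcp_pos: [0.5428, -0.1328, 0.1653]
ee_rot: [-0.0, 1.0, 0.03, 0.001]
wrist_force: [0.6, -0.7, 4.9]
finger_gap: 0.0149
finger_force: 61.5
```

```bash
python3 st.py
```

```text
8.65 [ 0.5428 -0.1328  0.1653] yaw 0.0597 F [ 0.62 -0.7   4.85] T [ 0.127  0.007 -0.018] gap 0.0149 61.48615479469299 [-0.37  0.3   1.65  0.    1.2   1.15]
eff6 -0.01064106443664059
```

Emit:
drive_tool:
  targets:
    - [[0,0,0],[0,0,-0.015],1]
    - [[0,0,0],[0,0,-0.015],1]
    - [[0,0,0],[0,0,0],1]

```text
time_s: 9.02
tcp_pos: [0.5428, -0.1328, 0.1653]
ee_rot: [0.0, 0.999, 0.046, 0.001]
wrist_force: [0.7, 0.1, 4.4]
finger_gap: 0.0151
finger_force: 61.5
```

```bash
python3 st.py
```

```text
9.025 [ 0.5428 -0.1328  0.1653] yaw 0.0911 F [0.69 0.15 4.41] T [ 0.083 -0.026  0.009] gap 0.0151 61.485607624053955 [-0.36  0.3   1.65  0.    1.2   1.11]
eff6 -0.010898652544710785
```

Emit:
drive_tool:
  targets:
    - [[0,0,0],[0,0,-0.015],1]
    - [[0,0,0],[0,0,-0.015],1]
    - [[0,0,0],[0,0,0],1]

```text
time_s: 9.4
tcp_pos: [0.5428, -0.1328, 0.1653]
ee_rot: [-0.0, 0.998, 0.061, 0.001]
wrist_force: [0.1, 0.5, 4.7]
finger_gap: 0.0148
finger_force: 61.5
```

```bash
python3 st.py
```

```text
9.4 [ 0.5428 -0.1328  0.1653] yaw 0.1225 F [0.11 0.49 4.73] T [ 0.096 -0.051 -0.01 ] gap 0.0148 61.48497462272644 [-0.37  0.3   1.65  0.    1.2   1.08]
eff6 -0.011133808584418148
```

Emit:
drive_tool:
  targets:
    - [[0,0,0],[0,0,-0.015],1]
    - [[0,0,0],[0,0,-0.015],1]
    - [[0,0,0],[0,0,0],1]

```text
time_s: 9.78
tcp_pos: [0.5428, -0.1328, 0.1653]
ee_rot: [-0.0, 0.997, 0.076, 0.001]
wrist_force: [-0.3, -0.1, 5.6]
finger_gap: 0.0151
finger_force: 61.6
```

```bash
python3 st.py
```

```text
9.775 [ 0.5428 -0.1328  0.1653] yaw 0.1528 F [-0.25 -0.08  5.62] T [ 0.111  0.013 -0.321] gap 0.0151 61.55536651611328 [-0.37  0.3   1.65  0.    1.2   1.05]
eff6 -0.35961619578301907
```

The stop is felt: Tz jumped to -0.32 N m at yaw 0.153. I hold there for over a second.

Emit:
drive_tool:
  targets:
    - [[0,0,0],[0,0,0.003],1]
    - [[0,0,0],[0,0,0],1]
    - [[0,0,0],[0,0,0],1]
    - [[0,0,0],[0,0,0],1]
    - [[0,0,0],[0,0,0],1]
    - [[0,0,0],[0,0,0],1]
    - [[0,0,0],[0,0,0],1]
    - [[0,0,0],[0,0,0],1]

```text
time_s: 10.78
tcp_pos: [0.5428, -0.1328, 0.1653]
ee_rot: [-0.0, 0.997, 0.075, 0.001]
wrist_force: [0.1, 0.6, 6.1]
finger_gap: 0.0148
finger_force: 61.5
```

Emit:
drive_tool:
  targets:
    - [[0,0,0],[0,0,0],1]
    - [[0,0,0],[0,0,0],1]
    - [[0,0,0],[0,0,0],1]
    - [[0,0,0],[0,0,0],1]

```text
time_s: 11.28
tcp_pos: [0.5428, -0.1328, 0.1653]
ee_rot: [-0.0, 0.997, 0.075, 0.001]
wrist_force: [0.6, -0.3, 4.4]
finger_gap: 0.0148
finger_force: 61.5
```

```bash
python3 st.py
```

```text
11.275 [ 0.5428 -0.1328  0.1653] yaw 0.1497 F [ 0.56 -0.29  4.38] T [ 0.133  0.042 -0.213] gap 0.0148 61.53608322143555 [-0.37  0.3   1.65  0.    1.2   1.06]
eff6 -0.2714075054973364
```

Emit:
drive_tool:
  targets:
    - [[0,0,0.025],[0,0,0],1]
    - [[0,0,0.025],[0,0,0],1]
    - [[0,0,0.025],[0,0,0],1]
    - [[0,0,0.025],[0,0,0],1]
    - [[0,0,0.025],[0,0,0],1]
    - [[0,0,0.025],[0,0,0],1]
    - [[0,0,0],[0,0,0],1]

```text
time_s: 12.15
tcp_pos: [0.5428, -0.1328, 0.1601]
ee_rot: [0.0, 0.997, 0.075, 0.001]
wrist_force: [0.7, 2.3, 10.1]
finger_gap: 0.0149
finger_force: 62.0
```

```bash
python3 st.py
```

```text
12.15 [ 0.5428 -0.1328  0.1601] yaw 0.1506 F [ 0.68  2.27 10.1 ] T [ 0.184  0.248 -0.049] gap 0.0149 62.00585603713989 [-0.36  0.3   1.66  0.    1.18  1.05]
eff6 -0.027202415512874722
```

Emit:
drive_tool:
  targets:
    - [[0,0,0.03],[0,0,0],1]
    - [[0,0,0],[0,0,-0.042],1]
    - [[0,0,0],[0,0,-0.042],1]
    - [[0,0,0],[0,0,-0.042],1]
    - [[0,0,0],[0,0,-0.042],1]
    - [[0,0,0],[0,0,-0.042],1]
    - [[0,0,0],[0,0,-0.042],1]
    - [[0,0,0],[0,0,-0.042],1]

```text
time_s: 13.15
tcp_pos: [0.5433, -0.1329, 0.1592]
ee_rot: [0.0, 0.974, 0.228, 0.002]
wrist_force: [-0.6, 0.8, 8.5]
finger_gap: 0.015
finger_force: 62.2
```

```bash
python3 st.py
```

```text
13.15 [ 0.5433 -0.1329  0.1592] yaw 0.4599 F [-0.56  0.81  8.48] T [ 0.196  0.235 -0.052] gap 0.015 62.16236114501953 [-0.36  0.3   1.66  0.    1.18  0.75]
eff6 0.2519665751606226
```

Emit:
drive_tool:
  targets:
    - [[0,0,0],[0,0,-0.048],1]
    - [[0,0,0],[0,0,-0.048],1]
    - [[0,0,0],[0,0,-0.048],1]
    - [[0,0,0],[0,0,-0.048],1]
    - [[0,0,0],[0,0,-0.048],1]
    - [[0,0,0],[0,0,-0.048],1]
    - [[0,0,0],[0,0,-0.048],1]
    - [[0,0,0],[0,0,-0.048],1]

```text
time_s: 14.15
tcp_pos: [0.5429, -0.1328, 0.1591]
ee_rot: [0.001, 0.908, 0.418, 0.001]
wrist_force: [-1.0, 1.1, 9.7]
finger_gap: 0.0149
finger_force: 62.2
```

```bash
python3 st.py
```

```text
14.15 [ 0.5429 -0.1328  0.1591] yaw 0.8622 F [-1.    1.12  9.69] T [ 0.17   0.271 -0.077] gap 0.0149 62.17040419578552 [-0.36  0.3   1.66  0.    1.18  0.34]
eff6 0.28915034607052803
```

Now I lift slowly, watching for a catch.

Emit:
drive_tool:
  targets:
    - [[0,0,-0.05],[0,0,0],1]
    - [[0,0,-0.05],[0,0,0],1]
    - [[0,0,-0.05],[0,0,0],1]
    - [[0,0,-0.05],[0,0,0],1]
    - [[0,0,-0.05],[0,0,0],1]
    - [[0,0,-0.05],[0,0,0],1]
    - [[0,0,0],[0,0,0],1]

```text
time_s: 15.02
tcp_pos: [0.5418, -0.1328, 0.1693]
ee_rot: [-0.0, 0.909, 0.417, -0.0]
wrist_force: [1.2, -0.3, 1.6]
finger_gap: 0.0148
finger_force: 61.2
```

```bash
python3 st.py
```

```text
15.025 [ 0.5418 -0.1328  0.1693] yaw 0.8606 F [ 1.24 -0.28  1.56] T [0.066 0.003 0.025] gap 0.0148 61.19377255439758 [-0.37  0.29  1.64  0.    1.21  0.35]
eff6 0.0008998209341370966
```

Emit:
drive_tool:
  targets:
    - [[0,0,-0.08],[0,0,0],1]
    - [[0,0,-0.1],[0,0,0],1]
    - [[0,0,-0.1],[0,0,0],1]
    - [[0,0,-0.15],[0,0,0],1]
    - [[0,0,-0.2],[0,0,0],1]
    - [[0,0,-0.3],[0,0,0],1]
    - [[0,0,-0.3],[0,0,0],1]
    - [[0,0,-0.1],[0,0,0],1]

```text
time_s: 16.02
tcp_pos: [0.5427, -0.1331, 0.2244]
ee_rot: [0.001, 0.909, 0.417, 0.001]
wrist_force: [-0.5, 0.3, -0.8]
finger_gap: 0.0151
finger_force: 60.6
```

```bash
python3 st.py; python3 plan.py "([.478,.179,.222],0,16,1)";  python3 - <<'E'
from h import *
s=snap('side'); cv2.imwrite('pics/side3.png',cv2.resize(s['color'][150:310,170:380,::-1],None,fx=3.5,fy=3.5,interpolation=cv2.INTER_CUBIC))
E
```

```text
16.025 [ 0.5427 -0.1331  0.2244] yaw 0.8605 F [-0.53  0.26 -0.83] T [-0.015  0.035  0.003] gap 0.0151 60.579657554626465 [-0.37  0.25  1.55  0.    1.33  0.35]
eff6 5.0420575234966236e-05
pos [ 0.5427 -0.1331  0.2244] yaw 0.8605
[[[0.3,-0.39,0.0],[0,0,-0.0],1],[[0.3,-0.39,0.0],[0,0,-0.0],1],[[0.3,-0.4,0.0],[0,0,-0.0],1],[[0.3,-0.39,0.0],[0,0,-0.0],1],[[0.31,-0.4,0.0],[0,0,-0.0],1],[[0.3,-0.39,0.01],[0,0,-0.0],1],[[0.31,-0.4,0.0],[0,0,-0.0],1],[[0.3,-0.39,0.01],[0,0,-0.0],1]]
[[[0.31,-0.4,0.0],[0,0,-0.0],1],[[0.3,-0.39,0.01],[0,0,-0.0],1],[[0.31,-0.4,0.0],[0,0,-0.0],1],[[0.3,-0.39,0.01],[0,0,-0.0],1],[[0.31,-0.4,0.0],[0,0,-0.0],1],[[0.3,-0.39,0.01],[0,0,-0.0],1],[[0.31,-0.4,0.0],[0,0,-0.0],1],[[0.3,-0.39,0.01],[0,0,-0.0],1]]
end [0.4781 0.1788 0.222 ] 0.8605
```

View pics/side3.png

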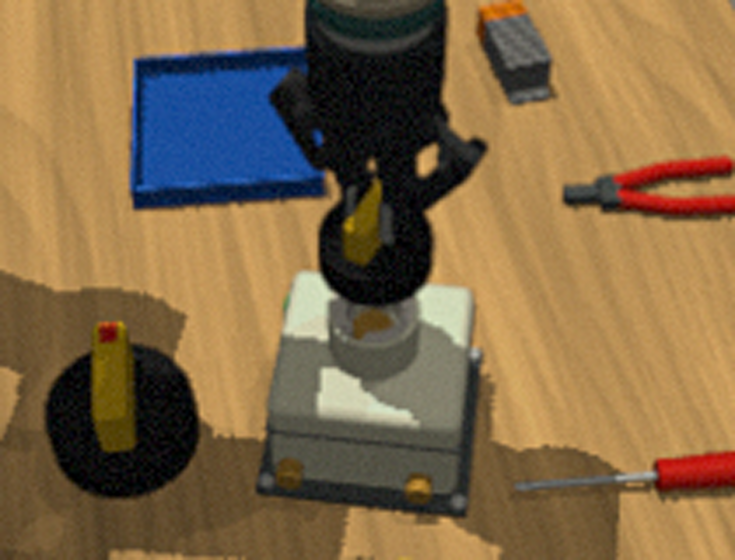

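The cap is off and hangs level in the gripper (crop 375,250), with the open neck below it (375,320). Next I carry it to the tray.

Emit:
drive_tool:
  targets:
    - [[0.2,-0.26,0],[0,0,0],1]
    - [[0.3,-0.39,0],[0,0,0],1]
    - [[0.3,-0.4,0],[0,0,0],1]
    - [[0.3,-0.39,0],[0,0,0],1]
    - [[0.31,-0.4,0],[0,0,0],1]
    - [[0.3,-0.39,0.01],[0,0,0],1]
    - [[0.31,-0.4,0],[0,0,0],1]
    - [[0.3,-0.39,0.01],[0,0,0],1]

```text
time_s: 17.08
tcp_pos: [0.5108, 0.0176, 0.2221]
ee_rot: [-0.0, 0.909, 0.417, 0.0]
wrist_force: [-0.1, -0.2, -1.5]
finger_gap: 0.015
finger_force: 60.5
```

Emit:
drive_tool:
  targets:
    - [[0.31,-0.4,0],[0,0,0],1]
    - [[0.3,-0.39,0.01],[0,0,0],1]
    - [[0.31,-0.4,0],[0,0,0],1]
    - [[0.3,-0.39,0.01],[0,0,0],1]
    - [[0.31,-0.4,0],[0,0,0],1]
    - [[0.3,-0.39,0.01],[0,0,0],1]
    - [[0.31,-0.4,0],[0,0,0],1]
    - [[0.3,-0.39,0.01],[0,0,0],1]

```text
time_s: 18.08
tcp_pos: [0.4784, 0.1739, 0.2205]
ee_rot: [-0.0, 0.909, 0.417, 0.0]
wrist_force: [0.3, -0.5, -0.7]
finger_gap: 0.015
finger_force: 60.5
```

Emit:
drive_tool:
  targets:
    - [[0.1,-0.13,0],[0,0,0],1]
    - [[0,0,0.5],[0,0,0],1]
    - [[0,0,0.6],[0,0,0],1]
    - [[0,0,0.6],[0,0,0],1]
    - [[0,0,0.6],[0,0,0],1]
    - [[0,0,0.6],[0,0,0],1]
    - [[0,0,0.5],[0,0,0],1]
    - [[0,0,0],[0,0,0],1]

```text
time_s: 19.08
tcp_pos: [0.4763, 0.1786, 0.0832]
ee_rot: [-0.0, 0.909, 0.417, -0.002]
wrist_force: [-0.6, 0.4, -0.9]
finger_gap: 0.0148
finger_force: 60.5
```

```bash
python3 st.py
```

```text
19.075 [0.4763 0.1786 0.0832] yaw 0.8604 F [-0.57  0.43 -0.89] T [0.028 0.023 0.03 ] gap 0.0148 60.50560712814331 [ 0.22  0.31  1.86 -0.    0.97  0.93]
eff6 0.0014945663497201167
```

Emit:
drive_tool:
  targets:
    - [[0,0,0.2],[0,0,0],1]
    - [[0,0,0.15],[0,0,0],1]
    - [[0,0,0.12],[0,0,0],1]
    - [[0,0,0.1],[0,0,0],1]
    - [[0,0,0.05],[0,0,0],1]
    - [[0,0,0],[0,0,0],1]
    - [[0,0,0],[0,0,0],1]

```text
time_s: 19.95
tcp_pos: [0.4776, 0.1791, 0.0598]
ee_rot: [-0.0, 0.909, 0.417, 0.0]
wrist_force: [-0.6, -0.5, -1.9]
finger_gap: 0.0149
finger_force: 60.5
```

```bash
python3 st.py
```

```text
19.95 [0.4776 0.1791 0.0598] yaw 0.8605 F [-0.56 -0.49 -1.87] T [-0.006 -0.009  0.003] gap 0.0149 60.52141785621643 [0.22 0.34 1.89 0.   0.91 0.93]
eff6 4.611841404766892e-05
```

Emit:
drive_tool:
  targets:
    - [[0,0,0.03],[0,0,0],1]
    - [[0,0,0.03],[0,0,0],1]
    - [[0,0,0.03],[0,0,0],1]
    - [[0,0,0.03],[0,0,0],1]
    - [[0,0,0.02],[0,0,0],1]
    - [[0,0,0],[0,0,0],1]

```text
time_s: 20.7
tcp_pos: [0.4774, 0.1791, 0.054]
ee_rot: [-0.0, 0.909, 0.417, -0.0]
wrist_force: [-0.2, 0.6, -1.2]
finger_gap: 0.0147
finger_force: 60.5
```

```bash
python3 st.py
```

```text
20.7 [0.4774 0.1791 0.054 ] yaw 0.8605 F [-0.21  0.56 -1.21] T [-0.009  0.005  0.009] gap 0.0147 60.521425008773804 [0.22 0.35 1.9  0.   0.9  0.93]
eff6 1.3683493591543083e-05
```

Emit:
drive_tool:
  targets:
    - [[0,0,0.015],[0,0,0],1]
    - [[0,0,0.015],[0,0,0],1]
    - [[0,0,0],[0,0,0],1]

```text
time_s: 21.08
tcp_pos: [0.4776, 0.1791, 0.0533]
ee_rot: [0.0, 0.909, 0.417, 0.0]
wrist_force: [-0.8, -0.3, 3.8]
finger_gap: 0.0148
finger_force: 61.2
```

```bash
python3 st.py
```

```text
21.075 [0.4776 0.1791 0.0533] yaw 0.8606 F [-0.8  -0.29  3.8 ] T [-0.104  0.261 -0.02 ] gap 0.0148 61.2178373336792 [0.22 0.35 1.9  0.   0.89 0.93]
eff6 0.005965624441159889
```

The cap stands on the tray floor: contact is 3.8 N at the predicted height of 0.0533. I release it and rise.

Emit:
drive_tool:
  targets:
    - [[0,0,0],[0,0,0],0.4]
    - [[0,0,0],[0,0,0],0]
    - [[0,0,0],[0,0,0],-0.5]
    - [[0,0,0],[0,0,0],-1]
    - [[0,0,0],[0,0,0],-1]
    - [[0,0,0],[0,0,0],-1]
    - [[0,0,0],[0,0,0],-1]
    - [[0,0,0],[0,0,0],-1]

```text
time_s: 22.08
tcp_pos: [0.4775, 0.1791, 0.0529]
ee_rot: [-0.0, 0.909, 0.417, 0.0]
wrist_force: [-0.5, -0.9, -0.1]
finger_gap: 0.0856
finger_force: 0.0
```

Emit:
drive_tool:
  targets:
    - [[0,0,-0.2],[0,0,0],-1]
    - [[0,0,-0.4],[0,0,0],-1]
    - [[0,0,-0.7],[0,0,0],-1]
    - [[0,0,-0.9],[0,0,0],-1]
    - [[0,0,-0.9],[0,0,0],-1]
    - [[0,0,-0.8],[0,0,0],-1]
    - [[0,0,-0.4],[0,0,0],-1]
    - [[0,0,0],[0,0,0],-1]

```text
time_s: 23.08
tcp_pos: [0.4783, 0.1793, 0.2267]
ee_rot: [0.0, 0.909, 0.417, 0.002]
wrist_force: [0.5, 0.3, -0.0]
finger_gap: 0.0857
finger_force: 0.0
```

```bash
python3 st.py; python3 - <<'E'
from h import *
s=snap('side'); cv2.imwrite('pics/side4.png',cv2.resize(s['color'][120:310,170:400,::-1],None,fx=3,fy=3,interpolation=cv2.INTER_CUBIC))
E
```

```text
23.075 [0.4783 0.1793 0.2267] yaw 0.8606 F [ 0.48  0.28 -0.01] T [ 0.011 -0.024 -0.007] gap 0.0857 0.0 [0.22 0.18 1.65 0.   1.31 0.93]
eff6 -7.285552214852942e-06
```

View pics/side4.png

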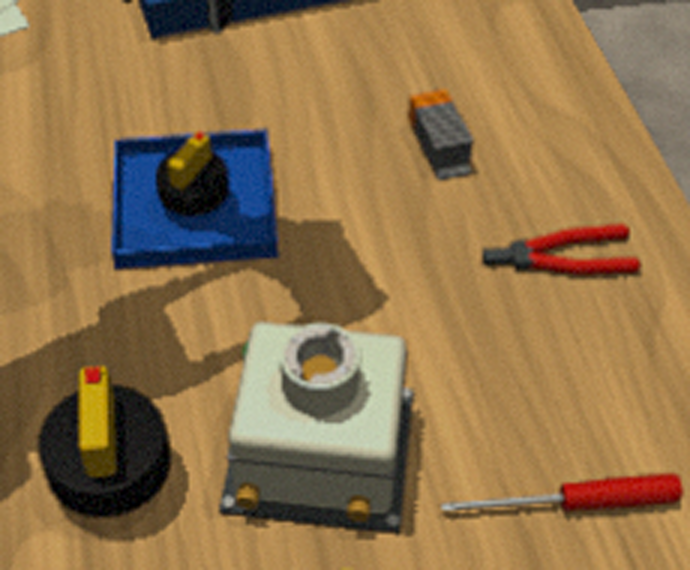

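The cap stands upright in the tray (crop 193,180). The neck is open, the bystanders have not moved, and the robot is clear.

```bash
python3 -c "
from station import env
print(env.job_done())"
```

```text
the job is handed in; nothing more can be done
None
```

The pressure cap is off the tank and stands upright in the blue tray: I held it about 1.5 s at the first stop (about 0.3 N m), then pressed it down at about 10 N, turned it past the stop and lifted it off, and handed the job in at about 23 s with the other items left in place.

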